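# Clear the bed and tip the press mould onto it

### The arm

A 6-joint arm with a two-finger parallel gripper is mounted at the origin on the work surface; the furniture and walls round the work are solid. World frame = base frame: x ahead of the robot, y to its left, z up, the work surface at z = 0. Lengths are in m, angles in rad, forces in N, time in s.
With the tool pointing down it reaches from about 0.3 to 0.775 m from the base axis. Payload 14.6 kg.
Tool frame: the origin (TCP) lies on the centre line of the jaws, within the pads' length; the fingertips stand 14 mm ahead of it and the grasp point (between the pads) lies 5 mm behind it; x points along the fingers, y is the direction in which the jaws open and shut, and the axes are right-handed (so a half turn about x gives the same grasp; the last joint's range is limited). The gripper opens to 94 mm and grips with 3 to 60 N. Pads are 16 mm wide; open, the fingers measure 119 mm over their backs; the gripper's body (75 mm by 177 mm) begins 78 mm behind the grasp point.
Start: joints at [-1.224, 0.3, 1.521, -0, 1.321, -0.067], TCP at [0.221, -0.504, 0.219] pointing down, gripper open.
Joint ranges: [-3.03, 3.03], [-0.79, 2.21], [0.23, 2.52], [-1.04, 4.18], [0, 3.07], [-2.55, 2.55]. Speed limits (rad/s): [2.22, 2.22, 2.57, 3.14, 3.14, 3.14].

### API

Orientations are given as [roll, pitch, yaw] about the fixed x, y, z axes, in that order (R = Rz(yaw) Ry(pitch) Rx(roll)).
In Python, from station import * gives the robot as it stands. The module is installed in compiled form; this text tells all that it offers.
- The arm moves only by the shell command python3 -m handwheel 'ROWS' [FORCE]. ROWS is JSON, a list of rows, each a list of 3 entries, a list of its own where there are three numbers: the shift along the tool's x, y, z in mm, then the turn about the tool's x in rad, then the gripper command: -1 is fully open, 1 is shut, values between are in proportion. In form: [[[dx, dy, dz], spin, gripper], ...]. A call has exactly 5 rows; each row is the pose to reach, as a shift and turn from the pose measured when the call began, along the tool's axes at that moment; what a row does not reach only later rows make up. A row lasts 1/10 s, in which the tool goes at most 50 mm and 8.59 degrees, less where a joint would pass 70% of its speed; a pose out of reach is approached as far as the arm can. A call with a gripper value outside its range is refused whole. The fingers move at their own pace and stop on an object; FORCE is the grip in N (left out, the last holds). Time passes only in rows, so rows that repeat a pose let the fingers close, or fill a call up. It gives the time, the measured TCP pose, the force and the opening at its end, in the units of the state.
- get_obs(): the state, without advancing time (a new reading comes with each control period).
- camera(name): name is "scene" or "top" or "wrist"; returns (picture, depth): 384x512x3 uint8, blue, green, red; 384x512 float32, m along the optical axis (not along the pixel's ray), 0 where there is no reading.
- camera_info(name): a dict with "fx", "fy", "cx", "cy" (pixels), "k1" (the pictures are not rectified: a ray, as slopes to the right and down, at radius r is drawn at 1 + k1 r^2 times it, then the intrinsics apply), "extrinsics" (4x4, takes a point from camera to world coordinates). Camera axes: x right, y down, z forward; pixel columns grow to the right and rows downward; lengths in m; the calibration is good to about 2 mm. A picture is of the moment at which its call begins: read the wrist's pose just before it. camera_info takes no time and is no camera call; for the wrist camera it gives the pose at the moment of the call.
- hand_in(): hands the job in, once; it reports no verdict.
The state is a dict: "time_s": time; "qpos": joint angles; "joint_vel": joint speeds; "tau": joint torques, N m; "ee_pos": TCP position; "eef_rot": TCP orientation; "force": force on the tool from outside, world axes, zero at the start; "moment": the same for the moment, N m; "grip_width": finger opening in m.
Only numpy, scipy, OpenCV 4.12 (cv2) and the standard library are available. Lean on these libraries where they do the work, as an engineer would, in place of code of your own. Each camera call takes 0.05 s, during which the arm holds its last target. There are 200 camera calls.

### The job

Push the scrubbing brush completely off the white outlined bed on the cork mat, leaving it on the table, and then push the standing wooden press mould over so that it comes to lie flat inside the outline, hollow side up, ready for pressing tiles. Use the fingers only to push: do not pinch or lift the brush or the mould, and leave the jars beside the mat where they are.

Things in the scene. Friction and masses are not known exactly. Their poses are not given: they have to be found in the camera images.
- work_mat: Brown cork mat fixed to the table, 270 mm (its x) by 160 (its y), 3 thick; origin at the middle of its underside, on the table. A white outline, the bed, is painted on it: lines 5 mm wide, centred on x = -35 and +125, y = -70 and +70 mm in the mat's frame. The mould stands near the -x end; the mat's +x axis points from the mould over the bed.
- bed_centre (a point): Middle of the painted outline, on the mat's upper face (x = +45 mm, y = 0 in the mat's frame); axes as the mat's.
- press_mould: Loose wooden tile press mould standing on its lower edge: 35 mm thick (its x), 110 wide (its y), 130 high (its z), 0.3 to 0.6 kg. Origin: middle of the underside it stands on. Its -x face is hollow (wooden rim 15 mm wide round a plaster recess 13 mm deep) and looks away from the bed; its +x face is the plain back, towards the bed. Past about 15 degrees of tilt it falls by itself.
- mould_centre (a point): Centre of the mould, half-way up (65 mm above the lower edge while it stands); axes as the mould's: x is level while it stands and points straight down when it lies hollow up.
- mould_foot (a point): Middle of the mould's lower edge on its plain side: the edge it turns about when tipped towards the bed; lying, it covers about 130 mm from that edge on.
- mould_corner_a (a point): Corner of the mould's plain back: right lower corner, seen from the hollow side with the mould standing.
- mould_corner_b (a point): Corner of the mould's plain back: left lower corner, seen from the hollow side with the mould standing.
- mould_corner_c (a point): Corner of the mould's plain back: right upper corner, seen from the hollow side with the mould standing.
- mould_corner_d (a point): Corner of the mould's plain back: left upper corner, seen from the hollow side with the mould standing.
- scrub_brush: Loose scrubbing brush lying bristles down across the far part of the bed: 30 mm wide (its x), 85 mm long (its y), 22 mm high, 0.07 kg; origin at the middle of its underside. It slides when pushed.
- brush_centre (a point): Centre of the brush, 11 mm above its underside.
- brush_end_a (a point): Brush end on its own -y side (42 mm from the centre), 11 mm above its underside.
- brush_end_b (a point): Brush end on its own +y side (42 mm from the centre), 11 mm above its underside.
- yellow_jar_centre (a point): Bystander, loose: mustard-yellow jar with a black lid, 50 mm across, 65 mm high; this point is on its axis, 34 mm above its underside.
- black_lid_jar_centre (a point): Bystander, loose: pale grey jar with a black lid, 50 mm across, 72 mm high; this point is on its axis, 34 mm above its underside.
- green_lid_jar_centre (a point): Bystander, loose: pale jar with a green lid, 51 mm across, 59 mm high; this point is on its axis, 34 mm above its underside.
Mind the look-alikes: they are no part of the job. Leave any purple look-alike of the scrub_brush alone. What is shaped like the press_mould but orange is not meant.

How it is judged:
On the way, in this order (a step that is already met when the one before it is completed fails the run):
1. the brush is off the outlined bed, on the table, while the mould still stands ((x of brush_centre in the frame of work_mat above 0.1395 m or x of brush_centre in the frame of work_mat below -0.0495 m or y of brush_centre in the frame of work_mat above 0.0845 m or y of brush_centre in the frame of work_mat below -0.0845 m) and (x of brush_end_a in the frame of work_mat above 0.1275 m or x of brush_end_a in the frame of work_mat below -0.0375 m or y of brush_end_a in the frame of work_mat above 0.0725 m or y of brush_end_a in the frame of work_mat below -0.0725 m) and (x of brush_end_b in the frame of work_mat above 0.1275 m or x of brush_end_b in the frame of work_mat below -0.0375 m or y of brush_end_b in the frame of work_mat above 0.0725 m or y of brush_end_b in the frame of work_mat below -0.0725 m) and height (world z) of brush_centre between 0 and 0.04 m and angle between mould_centre's own z axis and vertical below 0.1 rad), for 0.2 s.
2. the mould lies hollow side up inside the outline (angle between mould_centre's own x axis and vertical above 3.07 rad and x of mould_corner_a in the frame of work_mat between -0.0375 and 0.1275 m and x of mould_corner_b in the frame of work_mat between -0.0375 and 0.1275 m and x of mould_corner_c in the frame of work_mat between -0.0375 and 0.1275 m and x of mould_corner_d in the frame of work_mat between -0.0375 and 0.1275 m and y of mould_corner_a in the frame of work_mat between -0.0725 and 0.0725 m and y of mould_corner_b in the frame of work_mat between -0.0725 and 0.0725 m and y of mould_corner_c in the frame of work_mat between -0.0725 and 0.0725 m and y of mould_corner_d in the frame of work_mat between -0.0725 and 0.0725 m), for 0.2 s.
At the end, for the whole second after the job is handed in: The mould rests flat (within 4 degrees), hollow up, no corner beyond the outer edge of the painted line; the brush lies on table or mat, both ends outside the painted line and its centre at least 12 mm outside it; both at rest (all of step 2 and (x of brush_centre in the frame of work_mat above 0.1395 m or x of brush_centre in the frame of work_mat below -0.0495 m or y of brush_centre in the frame of work_mat above 0.0845 m or y of brush_centre in the frame of work_mat below -0.0845 m) and (x of brush_end_a in the frame of work_mat above 0.1275 m or x of brush_end_a in the frame of work_mat below -0.0375 m or y of brush_end_a in the frame of work_mat above 0.0725 m or y of brush_end_a in the frame of work_mat below -0.0725 m) and (x of brush_end_b in the frame of work_mat above 0.1275 m or x of brush_end_b in the frame of work_mat below -0.0375 m or y of brush_end_b in the frame of work_mat above 0.0725 m or y of brush_end_b in the frame of work_mat below -0.0725 m) and height (world z) of brush_centre between 0 and 0.04 m and linear speed of each of press_mould, scrub_brush below 0.02 m/s); the robot touches nothing.
It fails at once if the mould is lifted: its turning edge rises more than 25 mm above the mat (height (world z) of mould_foot above 0.028 m).
It fails at once if the brush is lifted more than 30 mm (height (world z) of brush_centre above 0.044 m).
It fails at once if the mould is pinched or shoved hard (more than 30 N from the fingers) (contact force between press_mould and the fingers above 30 N).
It fails at once if the brush is pinched or pressed hard (more than 30 N from the fingers) (contact force between scrub_brush and the fingers above 30 N).
It fails at once if a jar is moved more than 15 mm (distance of any of yellow_jar_centre, black_lid_jar_centre, green_lid_jar_centre from where it was at the start of the episode above 0.015 m).
It also fails if it takes over 43 s, if anything falls off the work surface, if the arm or the gripper's body presses on something with over 40 N, if the wrist force passes 120 N, or if a joint passes its speed limit or range.

## Working session

There is one attempt and no reset: what is moved stays moved. The work goes in short steps, Python scripts to look and compute and a shell command to move; the robot and the scene stay as the last step left them, time stands still between calls to the robot, and variables do not carry over. Pictures are saved under pics/ and viewed, about 8 in all and at most 12, crops included, and the job is handed in when it is done.

```bash
mkdir -p pics; cat > h.py <<'E'
from station import *
import numpy as np, cv2
def grab(n):
    i=camera_info(n); im,d=camera(n); return im,d,i
def ray(i,u,v):
    x=(u-i["cx"])/i["fx"]; y=(v-i["cy"])/i["fy"]; rd=np.hypot(x,y); r=rd
    for _ in range(20): r=rd/(1+i["k1"]*r*r)
    s=r/rd if rd>0 else 1
    return np.array([x*s,y*s,1.])
def onplane(i,u,v,z):
    E=np.array(i["extrinsics"]); d=E[:3,:3]@ray(i,u,v); o=E[:3,3]
    return o+d*(z-o[2])/d[2]
def pt(i,d,u,v):
    E=np.array(i["extrinsics"]); return E[:3,:3]@(ray(i,u,v)*d[v,u])+E[:3,3]
E
python3 - <<'E'
from h import *
for n in("scene","top"):
    im,d,i=grab(n); cv2.imwrite(f"pics/{n}0.png",im); np.savez(f"{n}0.npz",im=im,d=d); print(n,i)
o=get_obs(); print(o)
E
```

```text
scene {'fx': 383.2243109273848, 'fy': 383.2243109273848, 'cx': 251.77111790350304, 'cy': 192.4643436919652, 'k1': -0.05479404330995259, 'extrinsics': array([[-0.5589544 , -0.52580532,  0.64116982, -0.34629885],
       [-0.82897028,  0.33620622, -0.44696046,  0.60316033],
       [ 0.01944891, -0.78134124, -0.62380093,  0.83180384],
       [ 0.        ,  0.        ,  0.        ,  1.        ]])}
top {'fx': 389.54471417650274, 'fy': 389.54471417650274, 'cx': 254.19364650026202, 'cy': 194.55692832084912, 'k1': -0.05018659135686119, 'extrinsics': array([[ 0.02007074, -0.99168177,  0.12713943,  0.27819154],
       [-0.99979065, -0.02041342, -0.00139271,  0.06534848],
       [ 0.00397648, -0.12708486, -0.99188388,  1.14807988],
       [ 0.        ,  0.        ,  0.        ,  1.        ]])}
{'time_s': 0.1, 'qpos': array([-1.22358736e+00,  3.00400245e-01,  1.52148443e+00, -2.26790892e-05,
        1.32072207e+00, -6.66167210e-02]), 'joint_vel': array([ 0.00083743, -0.00128957, -0.00313668,  0.00024258,  0.00089357,
       -0.00087197]), 'tau': array([ 1.36530463e-03, -5.32644975e+01, -3.53284407e+01,  7.09627778e-02,
        2.34727882e-02, -2.46605919e-05]), 'ee_pos': array([ 0.22107415, -0.50337994,  0.21896608]), 'eef_rot': array([-1.61575367,  1.569782  ,  1.93967029]), 'force': array([-0.40033064,  0.99345942, -0.20811099]), 'moment': array([-0.00794931,  0.01562394,  0.0076105 ]), 'grip_width': 0.09397088987178154}
```

View pics/top0.png

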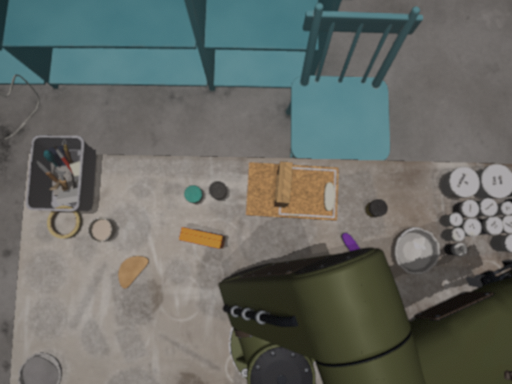

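View pics/scene0.png

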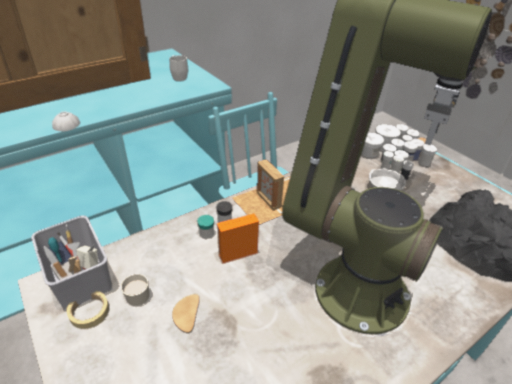

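The top view shows the cork mat at (247–337, 162–218). The wooden mould stands at (283,185) and the white-topped brush lies at (330,197). The jars are at (194,194), (218,190) and (376,208). The look-alikes are purple at (350,242) and orange at (201,238), so the ones meant are the brush and the wooden mould on the mat. I'll confirm that with an enlarged crop and measure.

```bash
python3 - <<'E'
from h import *
z=np.load("top0.npz"); im,d=z["im"],z["d"]; i=camera_info("top")
c=im[150:260,180:400]; cv2.imwrite("pics/crop1.png",cv2.resize(c,None,fx=3.6,fy=3.6,interpolation=cv2.INTER_CUBIC))
hsv=cv2.cvtColor(im,cv2.COLOR_BGR2HSV)
roi=np.zeros(d.shape,np.uint8); roi[155:225,240:345]=1
m=((hsv[...,0]>8)&(hsv[...,0]<22)&(hsv[...,1]>110)).astype(np.uint8)*roi
cs=max(cv2.findContours(m,0,2)[0],key=cv2.contourArea)
# rectangle of world points on mat plane
P=np.array([onplane(i,*p[0].astype(float),0.003)[:2] for p in cs],np.float32)
r=cv2.minAreaRect(P); print("mat",r, cv2.boxPoints(r))
# heights
pts=np.array([[*pt(i,d,u,v),u,v] for v in range(155,225) for u in range(240,345) if d[v,u]>0])
mo=pts[(pts[:,2]>0.115)&(pts[:,2]<.15)]; print("mould top",len(mo),np.median(mo[:,2]),cv2.minAreaRect(mo[:,:2].astype(np.float32)))
br=pts[(pts[:,2]>0.014)&(pts[:,2]<.04)&(pts[:,3]>305)]; print("brush depth",len(br),np.median(br[:,2]),cv2.minAreaRect(br[:,:2].astype(np.float32)),br[:,3:].min(0),br[:,3:].max(0))
for n,u,v,h in(("green",194,194,.059),("blk",218,190,.072),("third",376,208,.065),("purple",350,242,.022)): print(n,onplane(i,u,v,h),pt(i,d,u,v))
E
```

```text
mat ((0.44170746207237244, -0.04191899299621582), (0.2493373602628708, 0.16052556037902832), 87.980712890625) [[ 0.3571017  -0.16368213]
 [ 0.5175276  -0.16933839]
 [ 0.5263132   0.07984415]
 [ 0.36588734  0.0855004 ]]
mould top 558 0.13344993366819868 ((0.4443872570991516, -0.015768658369779587), (0.035469554364681244, 0.11053258180618286), 85.37117004394531)
brush depth 254 0.026036795436203075 ((0.42287012934684753, -0.15570789575576782), (0.08325560390949249, 0.02747420407831669), 0.3995448052883148) [325. 182.] [334. 210.]
green [0.41587858 0.23361137 0.059     ] [0.41613485 0.23392455 0.05697292]
blk [0.42685775 0.16503194 0.072     ] [0.4266553  0.1648962  0.07346536]
third [ 0.38600707 -0.27893732  0.065     ] [ 0.38591374 -0.27863928  0.06593759]
purple [ 0.29033668 -0.21517767  0.022     ] [ 0.2903062  -0.21447367  0.02482597]
```

View pics/crop1.png

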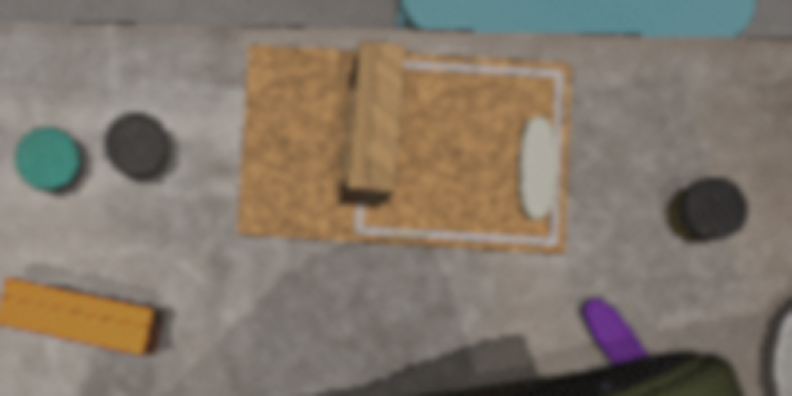

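The crop confirms the targets. The mould is at crop (375,120) and the pale brush at (540,168), inside the right outline. The jar at (710,208) shows a yellow side, so it is the yellow jar. Next I'll fit the mat frame from the white lines and work out the tool axes.

```bash
python3 - <<'E'
from h import *
from scipy.spatial.transform import Rotation as R
z=np.load("top0.npz"); im,d=z["im"],z["d"]; i=camera_info("top")
g=im.min(2).astype(float)  # blue is low on cork, high on white
def peaks(horizontal,rng,lo,hi):
    out=[]
    for a in rng:
        p=g[lo:hi,a] if horizontal else g[a,lo:hi]
        w=np.clip(p-np.median(p)-15,0,None)
        if w.sum()>20:
            c=lo+(w*np.arange(hi-lo)).sum()/w.sum(); uv=(a,c) if horizontal else (c,a)
            out.append(onplane(i,*map(float,uv),0.003)[:2])
    return np.array(out)
L={"far(+y)":peaks(1,range(298,330),164,175),"near(-y)":peaks(1,range(285,328),208,217),"right":peaks(0,list(range(173,180))+list(range(213,216)),331,337),"left":peaks(0,range(207,213),276,285)}
for k,p in L.items():
    if len(p)<2: print(k,len(p)); continue
    vx,vy,x,y=cv2.fitLine(p.astype(np.float32),cv2.DIST_HUBER,0,.001,.001).ravel(); print(k,len(p),(vx,vy),(x,y),p[0],p[-1])
for n,(cu,cv) in dict(TL=(250,45),TR=(570,63),BR=(562,250),BL=(238,235)).items(): print(n,onplane(i,180+cu/3.6-.4,150+cv/3.6-.4,.003))
o=get_obs(); print(R.from_euler("xyz",o["eef_rot"]).as_matrix().round(3))
print("chair",pt(i,d,340,120),pt(i,d,340,153),pt(i,d,360,20))
E
```

```text
far(+y) 32 (np.float32(0.052263), np.float32(0.9986334)) (np.float32(0.50741076), np.float32(-0.12461201)) [ 0.50977777 -0.06575659] [ 0.50493138 -0.15887093]
near(-y) 43 (np.float32(0.030192154), np.float32(0.9995441)) (np.float32(0.3679796), np.float32(-0.082233)) [ 0.36974053 -0.02817879] [ 0.37922047 -0.15235871]
right 9 (np.float32(0.9993598), np.float32(-0.03577759)) (np.float32(0.46087626), np.float32(-0.17488703)) [ 0.49499358 -0.17616519] [ 0.37190374 -0.17167631]
left 6 (np.float32(0.9998163), np.float32(-0.019167244)) (np.float32(0.38206065), np.float32(-0.01168447)) [ 0.38947026 -0.01184512] [ 0.37466365 -0.01184438]
TL [0.5226821  0.08113503 0.003     ]
TR [ 0.51319526 -0.18584551  0.003     ]
BR [ 0.35711633 -0.17809998  0.003     ]
BL [0.3641496  0.08749861 0.003     ]
[[-0.     0.402 -0.916]
 [ 0.001 -0.916 -0.402]
 [-1.    -0.001 -0.   ]]
chair [ 0.75660259 -0.25930375 -0.28709768] [ 0.62845633 -0.2590034  -0.29225726] [ 0.96243932 -0.2484632   0.05384594]
```

Mat frame: bed centre is about (0.438,-0.094), +x_mat is about (-0.036,-0.999), and the line spacing comes out at 160 mm as given. The mould foot is at mat x ≈ -16, y ≈ +3 mm, with a yaw of 2.6°. Tipped over, it should lie at -16 to 114 mm, so no sliding is needed. I'll fly to a point between the mould and the brush.

```bash
python3 -m handwheel '[[[0,-28,-35],-0.14,0.15],[[0,-56,-70],-0.28,0.15],[[0,-84,-105],-0.42,0.15],[[0,-111,-139],-0.56,0.15],[[0,-137,-171],-0.7,0.15]]' 10
cat > go.py <<'E'
import sys
from h import *
from scipy.spatial.transform import Rotation as R
t=np.array(eval(sys.argv[1])); ang=np.radians(float(sys.argv[2]))  # target tcp, world angle of tool y
o=get_obs(); M=R.from_euler("xyz",o["eef_rot"]).as_matrix()
print("shift mm",(M.T@(t-o["ee_pos"])*1000).round(1),"spin",round(-(ang-np.arctan2(M[1,1],M[0,1])),3),"t",o["time_s"],o["grip_width"],o["force"].round(1),o["ee_pos"].round(4))
E
python3 go.py "[.424,-.117,.20]" -2.06
```

```text
time_s: 0.6
ee_pos: [0.323, -0.3074, 0.2189]
eef_rot: [-2.306, 1.569, 1.955]
force: [0.6, -0.2, 0.3]
grip_width: 0.0571
shift mm [  19.1    7.9 -215.4] spin -0.415 t 0.6 0.057137106375975966 [ 0.6 -0.2  0.3] [ 0.323  -0.3074  0.2189]
```

```bash
python3 -m handwheel '[[[0,2,-45],-0.1,0.15],[[0,4,-90],-0.2,0.15],[[0,6,-135],-0.3,0.15],[[0,8,-178],-0.41,0.15],[[0,8,-215],-0.415,0.15]]'
python3 -m handwheel '[[[0,0,0],0,0.15],[[0,0,0],0,0.15],[[0,0,0],0,0.15],[[0,0,0],0,0.15],[[0,0,0],0,0.15]]'
python3 go.py "[.424,-.117,.026]" -2.06
python3 - <<'E'
from h import *
im,d,i=grab("wrist"); cv2.imwrite("pics/w1.png",im); np.savez("w1.npz",im=im,d=d)
b=im[60:]; print(i["extrinsics"][:3,3])
E
```

```text
time_s: 1.1
ee_pos: [0.4245, -0.1154, 0.219]
eef_rot: [-2.674, 1.569, 2.007]
force: [1.4, -0.1, 0.7]
grip_width: 0.0402
time_s: 1.6
ee_pos: [0.4242, -0.1162, 0.2191]
eef_rot: [-2.649, 1.569, 2.03]
force: [0.5, -0.4, -0.4]
grip_width: 0.0399
shift mm [ 1.931e+02 -1.000e-01  1.100e+00] spin 0.003 t 1.6 0.03994830306650902 [ 0.5 -0.4 -0.4] [ 0.4242 -0.1162  0.2191]
[ 0.42695406 -0.05057783  0.38447442]
```

View pics/w1.png

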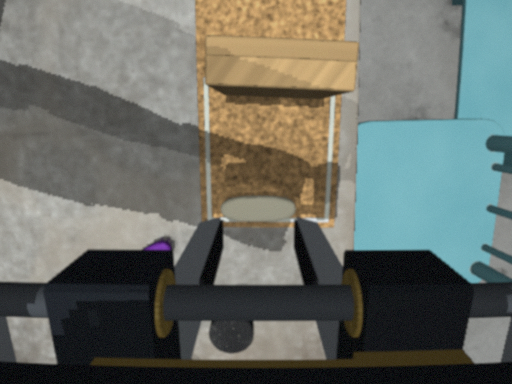

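The wrist view shows the brush at (258,208) inside the lower outline, with the mould at (282,65). The fingers straddle the brush's line evenly on the mould side of it. I'll descend.

```bash
python3 -m handwheel '[[[40,0,1],0,0.15],[[80,0,1],0,0.15],[[120,0,1],0,0.15],[[155,0,1],0,0.15],[[180,0,1],0,0.15]]'
python3 -m handwheel '[[[4,0,0],0,0.15],[[8,0,0],0,0.15],[[12,0,0],0,0.15],[[12,0,0],0,0.15],[[12,0,0],0,0.15]]'
python3 go.py "[.424,-.117,.026]" -2.06
```

```text
time_s: 2.15
ee_pos: [0.4233, -0.117, 0.037]
eef_rot: [-2.235, 1.568, 2.443]
force: [1.0, -0.1, 0.6]
grip_width: 0.04
time_s: 2.65
ee_pos: [0.4237, -0.1171, 0.0258]
eef_rot: [-2.523, 1.569, 2.155]
force: [-0.5, -0.2, -0.0]
grip_width: 0.04
shift mm [-0.2  0.3 -0.1] spin 0.002 t 2.65 0.03998210958306964 [-0.5 -0.2 -0. ] [ 0.4237 -0.1171  0.0258]
```

```bash
python3 -m handwheel '[[[0,0,7],0,0.15],[[0,0,14],0,0.15],[[0,0,21],0,0.15],[[0,0,28],0,0.15],[[0,0,35],0,0.15]]'
python3 -m handwheel '[[[0,0,7],0,0.15],[[0,0,14],0,0.15],[[0,0,21],0,0.15],[[0,0,28],0,0.15],[[0,0,32],0,0.15]]'
python3 - <<'E'
from h import *
im,d,i=grab("wrist"); cv2.imwrite("pics/w2.png",im); np.savez("w2.npz",im=im,d=d)
im,d,i=grab("top"); cv2.imwrite("pics/t2.png",cv2.resize(im[150:260,180:400],None,fx=3.6,fy=3.6)); print(get_obs()["ee_pos"])
E
```

```text
time_s: 3.15
ee_pos: [0.4224, -0.1528, 0.0258]
eef_rot: [-2.542, 1.569, 2.136]
force: [0.1, 0.5, 1.5]
grip_width: 0.0395
time_s: 3.65
ee_pos: [0.4213, -0.1855, 0.0257]
eef_rot: [-2.509, 1.569, 2.169]
force: [0.2, 0.3, -0.0]
grip_width: 0.0401
[ 0.42131197 -0.18524314  0.0257067 ]
```

View pics/w2.png

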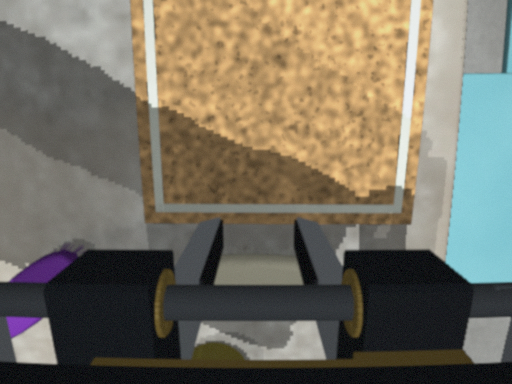

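The brush, at (258,268), is past the mat edge and on the table. I'll back off, go up, and cross to the hollow side of the mould.

```bash
python3 -m handwheel '[[[0,0,-8],0,0.15],[[-35,0,-15],0,0.15],[[-80,0,-15],0,0.15],[[-125,0,-15],0,0.15],[[-170,0,-15],0,0.15]]'
python3 -m handwheel '[[[-35,0,0],0,0.15],[[-40,0,-30],0,0.15],[[-40,0,-75],0,0.15],[[-40,0,-110],0,0.15],[[-40,0,-110],0,0.15]]'
python3 go.py "[.448,.036,.235]" -4.63
python3 - <<'E'
from h import *
im,d,i=grab("wrist"); cv2.imwrite("pics/w3.png",im)
im,d,i=grab("top")
pts=np.array([[*pt(i,d,u,v),u,v] for v in range(155,225) for u in range(240,390) if d[v,u]>0])
mo=pts[(pts[:,2]>0.115)&(pts[:,2]<.15)]; print("mould top",len(mo),cv2.minAreaRect(mo[:,:2].astype(np.float32)))
br=pts[(pts[:,2]>0.012)&(pts[:,2]<.04)&(pts[:,3]>325)&(pts[:,3]<366)]; print(len(br),cv2.minAreaRect(br[:,:2].astype(np.float32)),np.median(br[:,2]))
E
```

```text
time_s: 4.25
ee_pos: [0.4216, -0.1695, 0.1975]
eef_rot: [-2.509, 1.569, 2.169]
force: [0.5, -0.2, 0.3]
grip_width: 0.0401
time_s: 4.75
ee_pos: [0.4252, -0.0562, 0.2378]
eef_rot: [-2.787, 1.569, 1.895]
force: [-0.1, -0.3, 0.0]
grip_width: 0.0401
shift mm [  3.   20.  -92.8] spin 0.051 t 4.75 0.04013318683991411 [-0.1 -0.3  0. ] [ 0.4252 -0.0562  0.2378]
mould top 385 ((0.44469910860061646, -0.011711174622178078), (0.027482591569423676, 0.10992885380983353), 85.34109497070312)
0 ((0.0, 0.0), (0.0, 0.0), 0.0) nan
  return _methods._mean(a, axis=axis, dtype=dtype,
  ret = ret.dtype.type(ret / rcount)
```

```bash
python3 -m handwheel '[[[0,5,-25],0.01,0.15],[[0,10,-55],0.03,0.15],[[0,20,-85],0.05,0.15],[[0,20,-93],0.051,0.15],[[0,20,-93],0.051,0.15]]'
python3 go.py "[.448,.036,.137]" -4.63
python3 - <<'E'
from h import *
im,d,i=grab("top")
pts=np.array([[*pt(i,d,u,v),u,v] for v in range(155,235) for u in range(240,390) if d[v,u]>0])
br=pts[(pts[:,2]>0.012)&(pts[:,2]<.04)&(pts[:,3]>325)&(pts[:,3]<366)&(pts[:,0]>.34)]; print(len(br),cv2.minAreaRect(br[:,:2].astype(np.float32)),np.median(br[:,2]))
E
```

```text
time_s: 5.35
ee_pos: [0.4483, 0.0334, 0.2375]
eef_rot: [-2.114, 1.569, 2.517]
force: [0.2, -0.2, 0.9]
grip_width: 0.04
shift mm [100.5  -0.3  -2.5] spin -0.001 t 5.35 0.040023060990395355 [ 0.2 -0.2  0.9] [0.4483 0.0334 0.2375]
252 ((0.4104946255683899, -0.21149739623069763), (0.0930451899766922, 0.05952753499150276), 36.316383361816406) 0.02292806581181861
```

```bash
python3 -m handwheel '[[[30,0,-2],0,0.15],[[60,0,-2],0,0.15],[[85,0,-2],0,0.15],[[100,0,-2],0,0.15],[[100,0,-2],0,0.15]]'
python3 -m handwheel '[[[0,0,5],0,0.15],[[0,0,10],0,0.15],[[0,0,14],0,0.15],[[0,0,18],0,0.15],[[0,0,22],0,0.15]]'
python3 go.py "[.448,.010,.137]" -4.63
```

```text
time_s: 5.9
ee_pos: [0.4472, 0.0335, 0.136]
eef_rot: [-1.657, 1.566, 2.971]
force: [0.3, 0.4, 0.1]
grip_width: 0.0405
time_s: 6.4
ee_pos: [0.4454, 0.0112, 0.1363]
eef_rot: [-1.687, 1.567, 2.941]
force: [0.1, 0.4, 0.1]
grip_width: 0.0398
shift mm [-0.7  2.7  1. ] spin -0.003 t 6.4 0.039782857100447044 [0.1 0.4 0.1] [0.4454 0.0112 0.1363]
```

```bash
python3 -m handwheel '[[[0,0,4],0,0.15],[[0,0,8],0,0.15],[[0,0,12],0,0.15],[[0,0,16],0,0.15],[[0,0,20],0,0.15]]'
python3 - <<'E'
from h import *
im,d,i=grab("wrist"); cv2.imwrite("pics/w4.png",im); print(get_obs()["force"].round(1),get_obs()["ee_pos"])
E
```

```text
time_s: 6.9
ee_pos: [0.4437, -0.009, 0.1363]
eef_rot: [-1.676, 1.567, 2.953]
force: [-0.4, 0.0, -0.1]
grip_width: 0.04
[-0.8  0.   0.1] [ 0.44367691 -0.00940829  0.13628205]
```

View pics/w4.png

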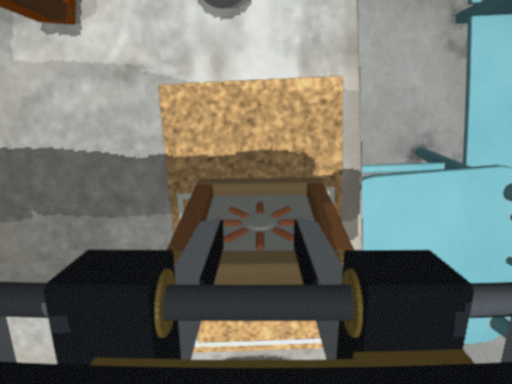

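The mould, at (260,225), is tilting with its hollow facing the fingers and its foot still in place at (260,185). I'll keep pushing slowly.

```bash
python3 -m handwheel '[[[0,0,5],0,0.15],[[0,0,10],0,0.15],[[0,0,15],0,0.15],[[0,0,19],0,0.15],[[0,0,23],0,0.15]]'
python3 - <<'E'
from h import *
im,d,i=grab("wrist"); cv2.imwrite("pics/w5.png",im); print(get_obs()["force"].round(1),get_obs()["ee_pos"])
E
```

```text
time_s: 7.45
ee_pos: [0.4417, -0.0327, 0.1363]
eef_rot: [-1.655, 1.566, 2.973]
force: [-1.1, 0.2, -0.1]
grip_width: 0.04
[-0.6  0.4 -0.3] [ 0.44169891 -0.03304062  0.13626448]
```

View pics/w5.png

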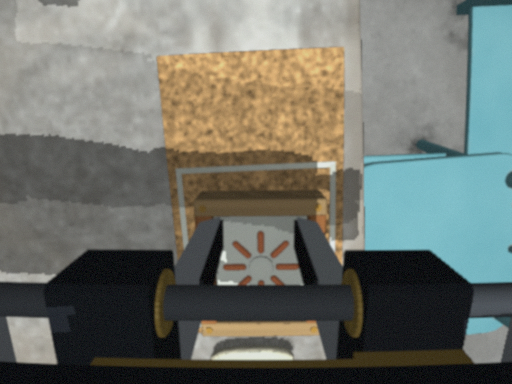

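The mould appears to have gone over: its recess faces up at (260,260) and the outline shows round it. I'll clear the arm and check.

```bash
python3 -m handwheel '[[[-20,0,-10],0,0.15],[[-60,0,-40],0,0.15],[[-100,0,-80],0,0.15],[[-120,0,-125],0,0.15],[[-120,0,-165],0,0.15]]'
python3 -m handwheel '[[[0,0,-20],0,0.15],[[0,0,-40],0,0.15],[[0,0,-50],0,0.15],[[0,0,-50],0,0.15],[[0,0,-50],0,0.15]]'
python3 - <<'E'
from h import *
im,d,i=grab("top"); np.savez("top9.npz",im=im,d=d)
cv2.imwrite("pics/t9.png",cv2.resize(im[150:260,180:400],None,fx=3.6,fy=3.6,interpolation=cv2.INTER_CUBIC))
pts=np.array([[*pt(i,d,u,v),u,v] for v in range(155,235) for u in range(240,366) if d[v,u]>0])
bx=np.array([-.036,-.99935]);by=np.array([.99935,-.036]);o=np.array([.4396,-.049])
mo=pts[(pts[:,2]>0.028)&(pts[:,2]<.16)&(pts[:,3]<345)] if 0 else pts[(pts[:,2]>0.031)&(pts[:,2]<.16)&(pts[:,0]>.37)&(pts[:,1]>-.19)]
r=cv2.minAreaRect(mo[:,:2].astype(np.float32)); print("mould",len(mo),r,np.percentile(mo[:,2],[5,50,95]))
q=cv2.boxPoints(r)-o; print("mat corners",np.c_[q@bx,q@by].round(4))
br=pts[(pts[:,2]>0.014)&(pts[:,2]<.031)&(pts[:,0]>.36)&(pts[:,1]<-.18)]; r=cv2.minAreaRect(br[:,:2].astype(np.float32)); print("brush",len(br),r,np.median(br[:,2]))
q=cv2.boxPoints(r)-o; print("mat corners",np.c_[q@bx,q@by].round(4)); print(get_obs()["time_s"],get_obs()["ee_pos"])
E
```

```text
time_s: 8.0
ee_pos: [0.4568, 0.133, 0.2595]
eef_rot: [2.748, 1.569, 1.092]
force: [0.8, 0.7, -0.8]
grip_width: 0.0405
time_s: 8.5
ee_pos: [0.4611, 0.1822, 0.2594]
eef_rot: [2.85, 1.569, 1.194]
force: [0.4, -0.6, -0.6]
grip_width: 0.0396
mould 891 ((0.4380366802215576, -0.10103733092546463), (0.13164496421813965, 0.11031702160835266), 85.80194854736328) [0.03174516 0.03811396 0.04203272]
mat corners [[ 0.1158 -0.0573]
 [ 0.1199  0.053 ]
 [-0.0117  0.0579]
 [-0.0158 -0.0524]]
brush 249 ((0.4197657108306885, -0.20324504375457764), (0.027788354083895683, 0.07998058944940567), 89.42100524902344) 0.02295280031314917
mat corners [[ 0.1698 -0.0539]
 [ 0.1677  0.0261]
 [ 0.1399  0.0253]
 [ 0.142  -0.0546]]
8.55 [0.46109219 0.18201942 0.25952371]
```

View pics/t9.png

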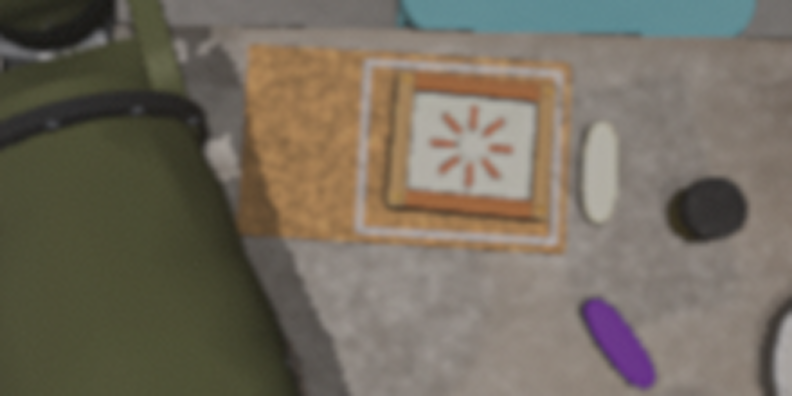

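The mould lies hollow side up inside the outline, at crop (390–550, 72–215), with cork visible on all four sides. The brush at (600,172) is clear of the mat, and the yellow jar at (710,208) hasn't moved. I'm handing in.

```bash
python3 -c "
from station import *
print(get_obs()['force'], hand_in())"
```

```text
the job is handed in; nothing more can be done
[-1.16981471 -1.04171825  0.74913177] None
```

I pushed the brush off the far end of the mat with the half-open fingers, then tipped the mould over from its hollow side and handed in at about 8.6 s of the 43 s allowed. No verdict is reported.

**Mould:** in the last top view it lies hollow up. Its corners in the mat frame are at x from -16 to +120 mm and y from -57 to +58 mm. The limits are -37.5 to 127.5 mm and ±72.5 mm, so the tightest margin is about 7 mm. The calibration is good to about 2 mm.

**Brush:** it lies on the table with its centre at mat x ≈ 155 mm (it must be above 139.5 mm).

**Forces:** wrist force readings stayed below about 2 N in every reading I took.

**Failed or incomplete checks:**
- **Brush measurement:** one mid-run reading was empty because the arm hid the brush. The next was noisy, and the final one was clean.
- **Jars:** the yellow jar is visibly unmoved. The black-lid and green-lid jars were hidden by the arm in the last picture. The tool only came near them at a height of about 0.26 m.

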